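# Load the swing-out rotor for a balanced spin

### The job

Load the centrifuge rotor for a balanced spin of the two wide capped tubes that stand around it (not the one far back by the pipettes): set the two wide-bored sleeves right down into two buckets that face each other across the hub, and stand one wide tube in each of these sleeves, right to the bottom. The narrow tube and the narrow-bored sleeve belong to another run: leave them standing where they are.

Things in the scene. Friction and masses are not known exactly. Their poses are not given: they have to be found in the camera images.
- sleeve_a_center (a point): Wide-bored sleeve, same as sleeve_b: upright grey plastic cup, loose, 0.09 kg. Outside 50 mm across, 90 mm tall (foot bevelled to 40 mm across over 6 mm); bore 35 mm, widening over the top 12 mm to a 46 mm mouth, its floor 16 mm above the underside. Point: its centre, 45 mm above the underside; z up. Fits a bucket with 3 mm all round. Grip across the outside near the top.
- sleeve_b_center (a point): Wide-bored sleeve, same as sleeve_a: upright grey plastic cup, loose, 0.09 kg. Outside 50 mm across, 90 mm tall (foot bevelled to 40 mm across over 6 mm); bore 35 mm, widening over the top 12 mm to a 46 mm mouth, its floor 16 mm above the underside. Point: its centre, 45 mm above the underside; z up. Fits a bucket with 3 mm all round. Grip across the outside near the top.
- sleeve_narrow_center (a point): Narrow-bored sleeve, a look-alike to leave alone: the same outside (50 mm across, 90 mm tall, grey) but a thick wall and a bore of only 20 mm (25 mm at the mouth). This point is at its centre, 45 mm above its underside. Loose.
- tube_a_center (a point): Wide capped tube, same as tube_b: whitish barrel 29 mm across, flat foot, upright, blue cap 35 mm across over the top 15 mm; 115 mm tall, 0.045 kg, loose. Fits the wide bore with 3 mm all round. Point: its centre, 57.5 mm above the underside; z up. Grip by the cap.
- tube_b_center (a point): Wide capped tube, same as tube_a: whitish barrel 29 mm across, flat foot, upright, blue cap 35 mm across over the top 15 mm; 115 mm tall, 0.045 kg, loose. Fits the wide bore with 3 mm all round. Point: its centre, 57.5 mm above the underside; z up. Grip by the cap.
- tube_narrow_center (a point): Narrow capped tube, a look-alike to leave alone: white barrel only 17 mm across, blue cap 23 mm across, 118 mm tall, standing upright and easily tipped. This point is at its centre, 59 mm above its underside. Loose.
- bucket_1: One of four alike dark round buckets of the fixed metal rotor (they do not swing); bucket_3 faces it, 150 mm away across the hub; neighbours 106 mm. Bore 56 mm, rim 67 mm outside, 55 mm above the worktop; floor 8 mm above it. Hub knob 62 mm tall, arms 48. Origin: on its axis at worktop height; z up, x away from the hub. Seated, a sleeve tops out at 98 mm, a tube in it at 139 mm.
- bucket_2: One of four alike dark round buckets of the fixed metal rotor (they do not swing); bucket_4 faces it, 150 mm away across the hub; neighbours 106 mm. Bore 56 mm, rim 67 mm outside, 55 mm above the worktop; floor 8 mm above it. Hub knob 62 mm tall, arms 48. Origin: on its axis at worktop height; z up, x away from the hub. Seated, a sleeve tops out at 98 mm, a tube in it at 139 mm.
- bucket_3: One of four alike dark round buckets of the fixed metal rotor (they do not swing); bucket_1 faces it, 150 mm away across the hub; neighbours 106 mm. Bore 56 mm, rim 67 mm outside, 55 mm above the worktop; floor 8 mm above it. Hub knob 62 mm tall, arms 48. Origin: on its axis at worktop height; z up, x away from the hub. Seated, a sleeve tops out at 98 mm, a tube in it at 139 mm.
- bucket_4: One of four alike dark round buckets of the fixed metal rotor (they do not swing); bucket_2 faces it, 150 mm away across the hub; neighbours 106 mm. Bore 56 mm, rim 67 mm outside, 55 mm above the worktop; floor 8 mm above it. Hub knob 62 mm tall, arms 48. Origin: on its axis at worktop height; z up, x away from the hub. Seated, a sleeve tops out at 98 mm, a tube in it at 139 mm.

How it is judged (in metres and radians):
At the end, for the whole second after the job is handed in: Two facing buckets each hold a wide-bored sleeve (upright, within 8 mm of the axis, on the floor to 6 mm), each with a wide tube in it (upright, within 12 mm of the axis, right down to 6 mm). The narrow tube and sleeve stand upright within 25 mm of their start. All at rest (((((horizontal distance between sleeve_a_center and bucket_1 below 0.008 m and z of sleeve_a_center in the frame of bucket_1 between 0.047 and 0.059 m and angle between each of sleeve_a_center, sleeve_b_center's own z axis and vertical below 0.15 rad and horizontal distance between sleeve_b_center and bucket_3 below 0.008 m and z of sleeve_b_center in the frame of bucket_3 between 0.047 and 0.059 m) or (horizontal distance between sleeve_b_center and bucket_1 below 0.008 m and z of sleeve_b_center in the frame of bucket_1 between 0.047 and 0.059 m and angle between each of sleeve_b_center, sleeve_a_center's own z axis and vertical below 0.15 rad and horizontal distance between sleeve_a_center and bucket_3 below 0.008 m and z of sleeve_a_center in the frame of bucket_3 between 0.047 and 0.059 m)) and ((horizontal distance between tube_a_center and bucket_1 below 0.012 m and z of tube_a_center in the frame of bucket_1 between 0.0755 and 0.0875 m and angle between each of tube_a_center, tube_b_center's own z axis and vertical below 0.17 rad and horizontal distance between tube_b_center and bucket_3 below 0.012 m and z of tube_b_center in the frame of bucket_3 between 0.0755 and 0.0875 m) or (horizontal distance between tube_b_center and bucket_1 below 0.012 m and z of tube_b_center in the frame of bucket_1 between 0.0755 and 0.0875 m and angle between each of tube_b_center, tube_a_center's own z axis and vertical below 0.17 rad and horizontal distance between tube_a_center and bucket_3 below 0.012 m and z of tube_a_center in the frame of bucket_3 between 0.0755 and 0.0875 m))) or (((horizontal distance between sleeve_a_center and bucket_2 below 0.008 m and z of sleeve_a_center in the frame of bucket_2 between 0.047 and 0.059 m and angle between each of sleeve_a_center, sleeve_b_center's own z axis and vertical below 0.15 rad and horizontal distance between sleeve_b_center and bucket_4 below 0.008 m and z of sleeve_b_center in the frame of bucket_4 between 0.047 and 0.059 m) or (horizontal distance between sleeve_b_center and bucket_2 below 0.008 m and z of sleeve_b_center in the frame of bucket_2 between 0.047 and 0.059 m and angle between each of sleeve_b_center, sleeve_a_center's own z axis and vertical below 0.15 rad and horizontal distance between sleeve_a_center and bucket_4 below 0.008 m and z of sleeve_a_center in the frame of bucket_4 between 0.047 and 0.059 m)) and ((horizontal distance between tube_a_center and bucket_2 below 0.012 m and z of tube_a_center in the frame of bucket_2 between 0.0755 and 0.0875 m and angle between each of tube_a_center, tube_b_center's own z axis and vertical below 0.17 rad and horizontal distance between tube_b_center and bucket_4 below 0.012 m and z of tube_b_center in the frame of bucket_4 between 0.0755 and 0.0875 m) or (horizontal distance between tube_b_center and bucket_2 below 0.012 m and z of tube_b_center in the frame of bucket_2 between 0.0755 and 0.0875 m and angle between each of tube_b_center, tube_a_center's own z axis and vertical below 0.17 rad and horizontal distance between tube_a_center and bucket_4 below 0.012 m and z of tube_a_center in the frame of bucket_4 between 0.0755 and 0.0875 m)))) and distance of each of sleeve_narrow_center, tube_narrow_center from where it was at the start of the episode below 0.025 m and angle between each of sleeve_narrow_center, tube_narrow_center's own z axis and vertical below 0.15 rad and linear speed of each of sleeve_a, sleeve_b, tube_a, tube_b, sleeve_narrow, tube_narrow below 0.02 m/s); the robot touches nothing.
It fails at once if the narrow tube or the narrow-bored sleeve is moved by more than 25 mm (distance of any of sleeve_narrow_center, tube_narrow_center from where it was at the start of the episode above 0.025 m).
It also fails if it takes over 106 s, if anything falls off the work surface, if the arm or the gripper's body presses on something with over 40 N, if the wrist force passes 120 N, or if a joint passes its speed limit or range.

### The arm

A 6-joint arm with a two-finger parallel gripper is mounted at the origin on a cart in front of the work surface, level with it; the furniture and walls round the work are solid. World frame = base frame: x ahead of the robot, y to its left, z up, the work surface at z = 0. Lengths are in m, angles in degrees, forces in N, time in s.
With the tool pointing down it reaches from about 0.4 to 0.825 m from the base axis. Payload 7 kg.
Tool frame: the origin (TCP) lies on the centre line of the jaws, within the pads' length; the fingertips stand 22 mm ahead of it and the grasp point (between the pads) lies 3 mm ahead of it; z points along the fingers, y is the line along which they close (so a half turn about z gives the same grasp; the last joint's range is limited). The gripper opens to 88 mm and grips with 3 to 60 N. Pads are 19 mm wide; open, the fingers measure 130 mm over their backs; the gripper's body (78 mm by 193 mm) begins 47 mm behind the grasp point.
Start: joints at [-53.852, 20.546, 0.682, 0, -70.136, -16.507], TCP at [0.227, -0.636, 0.217] pointing down, gripper open.
Joint ranges: [-176.03, 176.03], [-82.01, 121.73], [-58.28, 71.71], [-173.87, 95.51], [-174.79, -0.11], [-173.66, 173.66]. Speed limits (degrees/s): [136.94, 136.94, 172.46, 180, 180, 180].

### API

Orientations are given as a 3x3 rotation matrix whose columns are the frame's x, y, z axes.
In Python, from workcell import manip gives the robot as it stands.
- The arm moves only by the tool apply_moves, never from a script. Its argument "deltas" is one flat list of numbers, 5 for each row, row after row: the closure, from 0 (fully open) to 1 (shut), then the shift along the tool's x, y, z in units of 150 mm (1.0 is 150 mm), then the turn about the tool's z in units of 360 degrees (1.0 is 360 degrees). A call has 1 to 12 rows; each row is the pose to reach, as a shift and turn from the pose commanded when the call began, along the tool's axes at that moment, turning the shorter way round; what a row does not reach only later rows make up. A row lasts 1/10 s, in which the tool goes at most 50 mm and 8.59 degrees, less where a joint would pass 70% of its speed; a pose out of reach is approached as far as the arm can. A call with a number of a shift or a turn outside -1 to 1 is refused whole. A call with a gripper value outside its range is refused whole. The fingers move at their own pace and stop on an object; the grip force is fixed at half the most. Time passes only in rows, so rows that repeat a pose let the fingers close. It gives the time, the measured TCP pose, the force, the opening and the grip force at its end, in the units of the state.
- manip.get_state(): the state, without advancing time (a new reading comes with each control period).
- manip.grab_frame(name): name is "scene" or "top" or "wrist"; returns the picture (420x560x3 uint8, red, green, blue); there is no depth.
- manip.camera_model(name): a dict with "fx", "fy", "cx", "cy" (pixels), "camera_from_world" (4x4, takes a point from world to camera coordinates). Camera axes: x right, y up, looking along -z (the intrinsics and any distortion apply to the point x, -y, -z); pixel columns grow to the right and rows downward; lengths in m; the calibration is good to about 2 mm. A picture is of the moment at which its call begins: read the wrist's pose just before it. camera_model takes no time and is no camera call; for the wrist camera it gives the pose at the moment of the call.
- manip.hand_in(): hands the job in; it is judged then, once.
The state is a dict: "time_s": time; "joint_positions": joint angles; "dq": joint speeds; "effort": joint torques, N m; "eef_pos": TCP position; "tool_rot": TCP orientation; "ft_force": force on the tool from outside, world axes, zero at the start; "wrist_torque": the same for the moment, N m; "gripper_width": finger opening in m; "grip_force": force on a finger pad.
Only numpy, scipy, OpenCV 4.12 (cv2) and the standard library are available. Lean on these libraries where they do the work, as an engineer would, in place of code of your own. Each camera call takes 0.05 s, during which the arm holds its last target. There are 200 camera calls.

## Working session

There is one attempt and no reset: what is moved stays moved. The work goes in short steps, Python scripts to look and compute and a tool call to move; the robot and the scene stay as the last step left them, time stands still between calls to the robot, and variables do not carry over. Pictures are saved under pics/ and viewed, at most 14 in all, crops included, and the job is handed in when it is done.

Besides the shell and the picture viewer there is one more tool, called after "Emit:" as a command line: name --argument value ..., lists and objects as JSON in quotes. apply_moves: Moves the arm, as the interface text tells. Its arguments: {"type":"object","properties":{"deltas":{"type":"array","items":{"type":"number","minimum":-1,"maximum":1}}},"required":["deltas"]}

```bash
mkdir -p pics; ls
cat > h.py <<'E'
import numpy as np,cv2
from workcell import manip
def grab(n,f=None):
    m=manip.camera_model(n); im=np.array(manip.grab_frame(n))
    if f: cv2.imwrite('pics/'+f+'.png',im[:,:,::-1])
    return im,m
def ray(m,u,v):
    T=np.array(m['camera_from_world']);R=T[:3,:3];c=-R.T@T[:3,3]
    d=R.T@np.array([(u-m['cx'])/m['fx'],-(v-m['cy'])/m['fy'],-1]);return c,d
def onz(m,u,v,z):
    c,d=ray(m,u,v);return c+d*(z-c[2])/d[2]
def proj(m,p):
    T=np.array(m['camera_from_world']);q=T[:3,:3]@np.array(p)+T[:3,3]
    return m['cx']+m['fx']*q[0]/-q[2], m['cy']+m['fy']*-q[1]/-q[2]
E
python3 - <<'E'
from h import *
for n in('scene','top'):
    im,m=grab(n,n);print(n,{k:v for k,v in m.items()})
s=manip.get_state();print(s['eef_pos'],s['tool_rot'],s['gripper_width'])
E
```

```text
pics
scene {'fx': 494.7803008333558, 'fy': 494.7803008333558, 'cx': 283.94630688008726, 'cy': 209.6297331970961, 'camera_from_world': array([[ 0.50899943, -0.86067789, -0.01237576, -0.24016907],
       [ 0.40752938,  0.22829637,  0.88419487, -0.28446405],
       [-0.75818163, -0.45509817,  0.46695424, -0.80740479],
       [ 0.        ,  0.        ,  0.        ,  1.        ]])}
top {'fx': 461.70658692341476, 'fy': 461.70658692341476, 'cx': 278.80235525709287, 'cy': 212.03970855024232, 'camera_from_world': array([[ 2.81111362e-02, -9.99604135e-01,  1.15624337e-03,
         2.39808710e-02],
       [ 9.97011010e-01,  2.81214478e-02,  7.19599204e-02,
        -5.17164981e-01],
       [-7.19639492e-02, -8.70087753e-04,  9.97406854e-01,
        -1.31641099e+00],
       [ 0.00000000e+00,  0.00000000e+00,  0.00000000e+00,
         1.00000000e+00]])}
[ 0.22670303 -0.63532986  0.215723  ] [[-9.41865119e-01 -3.35990667e-01 -6.07008318e-04]
 [-3.35991193e-01  9.41864186e-01  1.33182110e-03]
 [ 1.24239935e-04  1.45834529e-03 -9.99998929e-01]] 0.08752255536932331
```

View pics/top.png

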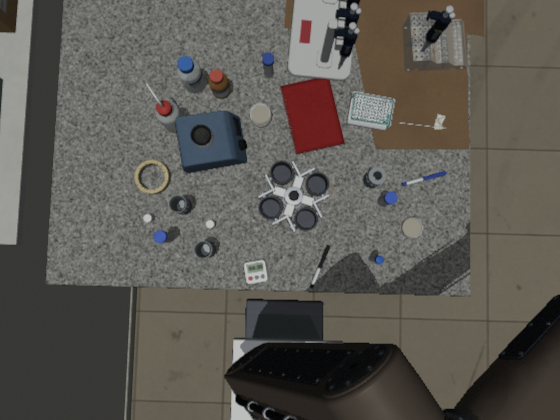

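View pics/scene.png

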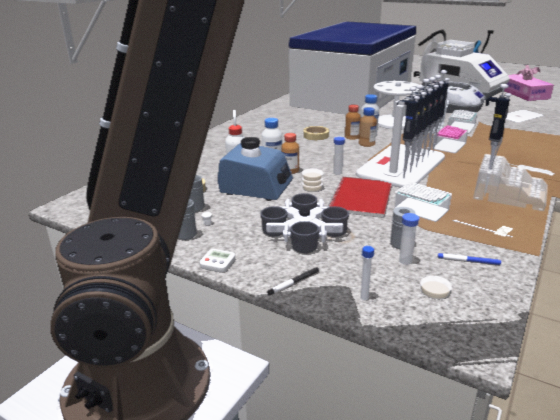

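The top view shows sleeves at about (181,205), (205,249) and (376,177). There are wide caps at (160,237) and (390,199), the narrow cap at (379,260), and the rotor hub at (294,196). I'll enlarge it to see which sleeve is narrow.

Run:
```python
from h import *
im=cv2.imread('pics/top.png')
c=[im[y-24:y+24,x-24:x+24] for x,y in((181,205),(205,249),(376,177))]
a=cv2.resize(np.hstack(c),None,fx=5.5,fy=5.5,interpolation=cv2.INTER_CUBIC)
b=cv2.resize(im[152:240,250:338],None,fx=3,fy=3,interpolation=cv2.INTER_CUBIC)
b=cv2.copyMakeBorder(b,0,0,0,a.shape[1]-b.shape[1],cv2.BORDER_CONSTANT)
cv2.imwrite('pics/crop.png',np.vstack([a,b]))
m=manip.camera_model('top')
for n,u,v,z in(('s1',181,205,.09),('s2',205,249,.09),('s3',376,177,.09),('tA',160,237,.115),('tB',390,199,.115),('tn',379,260,.118),('b',282,173,.055),('b',317,184,.055),('b',305,219,.055),('b',270,208,.055),('hub',294,196,.062)):
    p=onz(m,u,v,z);print(n,p.round(3),np.hypot(p[0],p[1]).round(3))
hsv=cv2.cvtColor(im,cv2.COLOR_BGR2HSV)
mk=cv2.inRange(hsv,(105,130,60),(130,255,255))
n,_,st,ce=cv2.connectedComponentsWithStats(mk)
for i in range(1,n):
    if st[i,4]>20: print(st[i],ce[i].round(1),onz(m,*ce[i],.115).round(4))
```

```text
s1 [0.523 0.307 0.09 ] 0.606
s2 [0.405 0.236 0.09 ] 0.469
s3 [ 0.615 -0.226  0.09 ] 0.656
tA [0.434 0.354 0.115] 0.56
tB [ 0.553 -0.259  0.115] 0.611
tn [ 0.389 -0.231  0.118] 0.452
b [0.625 0.033 0.055] 0.625
b [ 0.596 -0.067  0.055] 0.6
b [ 0.496 -0.036  0.055] 0.497
b [0.524 0.064 0.055] 0.528
hub [ 0.559 -0.003  0.062] 0.559
[263  53  11  12 114] [267.9  58.6] [0.9311 0.0804 0.115 ]
[178  56  15  16 192] [185.   63.7] [0.9103 0.3073 0.115 ]
[424 172  22   8  67] [434.4 175.3] [ 0.6206 -0.3786  0.115 ]
[384 192  13  12 126] [390.2 197.5] [ 0.557 -0.26   0.115]
[154 231  13  12 126] [160.  236.3] [0.4355 0.3539 0.115 ]
[375 256   9   8  53] [379.  259.4] [ 0.3904 -0.2317  0.115 ]
```

View pics/crop.png

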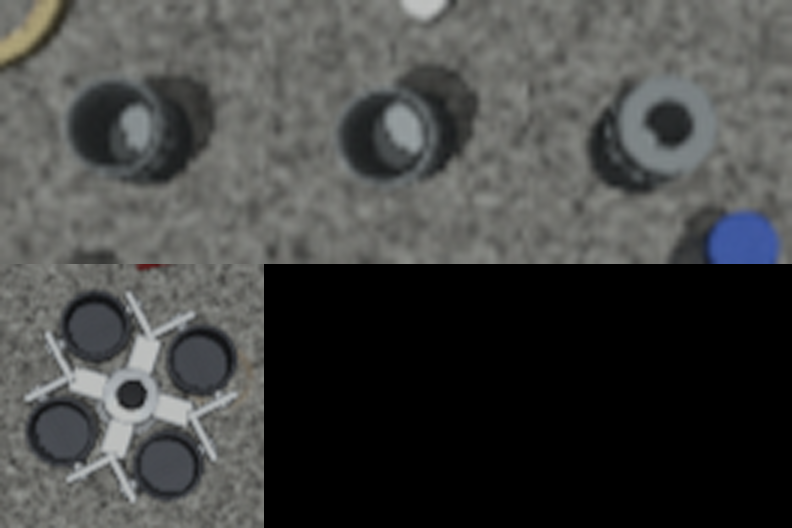

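Sleeves 1 (178,205) and 2 (203.5,249.5) are wide-bored. The one at (377,176) is narrow. I'll place the sleeves first, starting by aligning the tool and moving over.

Emit:
apply_moves --deltas '[0, -0.97, 0.85, -0.6, 0.0545, 0, -0.97, 0.85, -0.6, 0.0545, 0, -0.97, 0.85, -0.6, 0.0545, 0, -0.97, 0.85, -0.6, 0.0545, 0, -0.97, 0.85, -0.6, 0.0545, 0, -0.97, 0.85, -0.6, 0.0545, 0, -0.97, 0.85, -0.6, 0.0545, 0, -0.97, 0.85, -0.6, 0.0545]'

```text
time_s: 0.9
eef_pos: [0.3203, -0.4672, 0.3053]
tool_rot: [[-1.0, 0.001, -0.002], [0.001, 1.0, 0.001], [0.002, 0.001, -1.0]]
ft_force: [-0.3, -0.2, -1.0]
gripper_width: 0.0876
grip_force: 0.0
```

Emit:
apply_moves --deltas '[0, -0.9, 1, 0, 0, 0, -0.9, 1, 0, 0, 0, -0.9, 1, 0, 0, 0, -0.9, 1, 0, 0, 0, -0.9, 1, 0, 0]'

```text
time_s: 1.4
eef_pos: [0.4585, -0.3143, 0.305]
tool_rot: [[-1.0, -0.003, -0.002], [-0.003, 1.0, 0.001], [0.002, 0.001, -1.0]]
ft_force: [-0.0, -0.4, -0.6]
gripper_width: 0.0875
grip_force: 0.0
```

Emit:
apply_moves --deltas '[0, -0.35, 1, 0, 0, 0, -0.35, 1, 0, 0, 0, -0.35, 1, 0, 0, 0, -0.35, 1, 0, 0, 0, -0.35, 1, 0, 0]'

```text
time_s: 1.9
eef_pos: [0.5087, -0.1663, 0.3056]
tool_rot: [[-1.0, -0.002, -0.002], [-0.002, 1.0, -0.0], [0.002, -0.0, -1.0]]
ft_force: [-0.3, -0.1, 0.2]
gripper_width: 0.0875
grip_force: 0.0
```

Emit:
apply_moves --deltas '[0, 0, 1, 0, 0, 0, 0, 1, 0, 0, 0, 0, 1, 0, 0, 0, 0, 1, 0, 0, 0, 0, 1, 0, 0]'

```text
time_s: 2.4
eef_pos: [0.5083, -0.0172, 0.3062]
tool_rot: [[-1.0, -0.001, -0.001], [-0.001, 1.0, -0.001], [0.001, -0.001, -1.0]]
ft_force: [0.3, 0.3, -0.8]
gripper_width: 0.0879
grip_force: 0.0
```

Emit:
apply_moves --deltas '[0, 0, 1, 0, 0, 0, 0, 1, 0, 0, 0, 0, 1, 0, 0, 0, 0, 1, 0, 0, 0, 0, 1, 0, 0, 0, 0, 1, 0, 0]'

```text
time_s: 3.0
eef_pos: [0.5087, 0.1313, 0.3063]
tool_rot: [[-1.0, 0.002, -0.001], [0.002, 1.0, -0.001], [0.001, -0.001, -1.0]]
ft_force: [0.5, 0.4, -0.1]
gripper_width: 0.0877
grip_force: 0.0
```

Run:
```python
from h import *
print(manip.get_state()['eef_pos'])
im,m=grab('wrist','w1');im2,mt=grab('top','t2')
T=np.array(m['camera_from_world']);print((-T[:3,:3].T@T[:3,3]).round(3),T[:3,:3].round(2))
for n,u,v,z in(('s1',178.3,204.6,.09),('s2',203.5,249.5,.09),('b1',282,172.7,.055),('b',317.7,184,.055),('b',306,219,.055),('b',270.7,208,.055),('tA',160,236.3,.115)):
    p=onz(mt,u,v,z);print(n,p.round(4),np.round(proj(m,p),1))
```

```text
[0.50867704 0.13130161 0.30631327]
[0.431 0.132 0.474] [[ 0.    1.   -0.  ]
 [-0.96  0.   -0.29]
 [-0.29  0.    0.96]]
s1 [0.5238 0.3142 0.09  ] [430.  191.5]
s2 [0.4032 0.2403 0.09  ] [378.7  88.3]
b1 [0.6255 0.0326 0.055 ] [215.  254.9]
b [ 0.5961 -0.0691  0.055 ] [141.9 236.2]
b [ 0.4962 -0.0384  0.055 ] [155.1 165.9]
b [0.5244 0.0616 0.055 ] [231.5 186.4]
tA [0.4354 0.3539 0.115 ] [487.1 117.7]
```

View pics/w1.png

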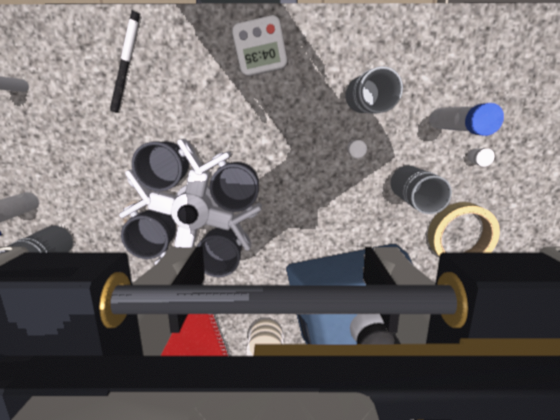

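The wrist view confirms the positions: s1 rim (429,190), s2 rim (378,90) and tube A's cap (486,120), all within 1–2 px of the prediction. Going to s1.

Emit:
apply_moves --deltas '[0, -0.1, 1, 0, 0, 0, -0.1, 1, 0, 0, 0, -0.1, 1, 0, 0, 0, -0.1, 1, 0, 0, 0, -0.1, 1, 0, 0]'

```text
time_s: 3.6
eef_pos: [0.5236, 0.2832, 0.3059]
tool_rot: [[-1.0, -0.0, -0.001], [-0.0, 1.0, -0.001], [0.001, -0.001, -1.0]]
ft_force: [-0.1, -0.7, -0.3]
gripper_width: 0.0874
grip_force: 0.0
```

Emit:
apply_moves --deltas '[0, 0, 0.22, 0.3, 0, 0, 0, 0.22, 0.7, 0, 0, 0, 0.22, 0.7, 0, 0, 0, 0.22, 0.7, 0, 0, 0, 0.22, 0.7, 0, 0, 0, 0.22, 0.7, 0]'

```text
time_s: 4.2
eef_pos: [0.5244, 0.3162, 0.2039]
tool_rot: [[-1.0, 0.0, 0.003], [0.0, 1.0, 0.002], [-0.003, 0.002, -1.0]]
ft_force: [0.4, -0.4, 0.4]
gripper_width: 0.0879
grip_force: 0.0
```

Run:
```python
from h import *
print(manip.get_state()['eef_pos'])
im,m=grab('wrist','w2')
print(proj(m,(.5238,.3142,.09)))
```

```text
[0.52442918 0.31615894 0.20388421]
(np.float64(280.3853905661547), np.float64(201.14572029014053))
```

View pics/w2.png

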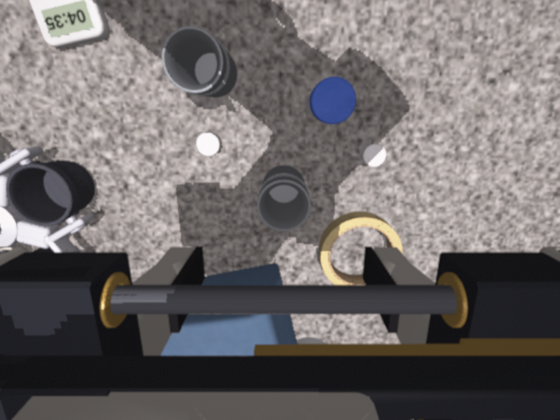

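s1's rim is at about (284,203), within 3 mm of expected. Descend and grip.

Emit:
apply_moves --deltas '[0, -0.01, 0, 0.2, 0, 0, -0.01, 0, 0.4, 0, 0, -0.01, 0, 0.6, 0, 0, -0.01, 0, 0.75, 0, 0, -0.01, 0, 0.82, 0, 0, -0.01, 0, 0.82, 0, 1, -0.01, 0, 0.82, 0, 1, -0.01, 0, 0.82, 0, 1, -0.01, 0, 0.82, 0, 1, -0.01, 0, 0.82, 0, 1, -0.01, 0, 0.82, 0, 1, -0.01, 0, 0.82, 0]'

```text
time_s: 5.45
eef_pos: [0.5252, 0.3167, 0.0793]
tool_rot: [[-1.0, -0.001, 0.001], [-0.001, 1.0, 0.001], [-0.001, 0.001, -1.0]]
ft_force: [-2.6, -1.3, 20.0]
gripper_width: 0.0455
grip_force: 10.2
```

Emit:
apply_moves --deltas '[1, 0, 0, 0, 0, 1, 0, 0, 0, 0, 1, 0, 0, -0.1, 0, 1, 0, 0, -0.3, 0, 1, 0, 0, -0.5, 0, 1, 0, 0, -0.7, 0, 1, 0, 0, -0.8, 0, 1, 0, 0, -0.8, 0]'

```text
time_s: 6.25
eef_pos: [0.5259, 0.3172, 0.2015]
tool_rot: [[-1.0, -0.001, 0.004], [-0.001, 1.0, 0.003], [-0.004, 0.003, -1.0]]
ft_force: [-0.1, 0.1, 0.1]
gripper_width: -0.0003
grip_force: 0.0
```

The grasp slipped off. Looking again.

Emit:
apply_moves --deltas '[0, 0, 0, -0.2, 0, 0, 0, 0, -0.2, 0, 0, 0, 0, -0.2, 0, 0, 0, 0, -0.2, 0, 0, 0, 0, -0.2, 0]'

```text
time_s: 6.75
eef_pos: [0.5243, 0.316, 0.2273]
tool_rot: [[-1.0, -0.0, -0.001], [-0.0, 1.0, -0.001], [0.001, -0.001, -1.0]]
ft_force: [0.3, 0.7, 0.5]
gripper_width: 0.035
grip_force: 0.0
```

```bash
python3 - <<'E'
from h import *
s=manip.get_state();print(s['eef_pos'],s['gripper_width'])
im,m=grab('wrist','w3')
print(proj(m,s['eef_pos']+np.array([0,0,-.003])),m['fx'])
im,m=grab('scene','sc3')
im,m=grab('top')
a=im[150:290,100:240];cv2.imwrite('pics/t3.png',cv2.resize(a[:,:,::-1],None,fx=4,fy=4,interpolation=cv2.INTER_CUBIC))
E
python3 -c "
import cv2,numpy as np
a=cv2.imread('pics/w3.png');b=cv2.imread('pics/t3.png')
a=cv2.resize(a,(400,300));b=cv2.resize(b,(300,300))
cv2.imwrite('pics/m3.png',np.hstack([a,b]))"
```

```text
[0.52429843 0.31597081 0.22732819] 0.034971054818665255
(np.float64(282.4340938578672), np.float64(252.70990198109592)) 316.4104319600594
```

View pics/m3.png

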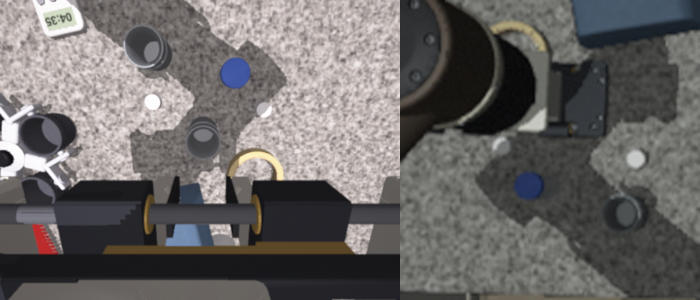

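Run:
```python
from h import *
im,m=grab('wrist','w4')
s=manip.get_state();print(s['eef_pos'])
for z in (.09,):print(onz(m,285,199,z))
print('box corner',[onz(m,280,265,z).round(3) for z in(.05,.1,.15)])
sc=cv2.imread('pics/sc3.png')
a=sc[130:290,130:290];a=cv2.resize(a,(480,480),interpolation=cv2.INTER_CUBIC)
b=cv2.imread('pics/w4.png')[60:320,180:390];b=cv2.resize(b,(388,480),interpolation=cv2.INTER_CUBIC)
cv2.imwrite('pics/m4.png',cv2.resize(np.hstack([a,b]),(794,439)))
```

```text
[0.52460707 0.31624098 0.22803924]
[0.52790103 0.3182785  0.09      ]
box corner [array([0.621, 0.312, 0.05 ]), array([0.595, 0.313, 0.1  ]), array([0.57 , 0.314, 0.15 ])]
```

View pics/m4.png

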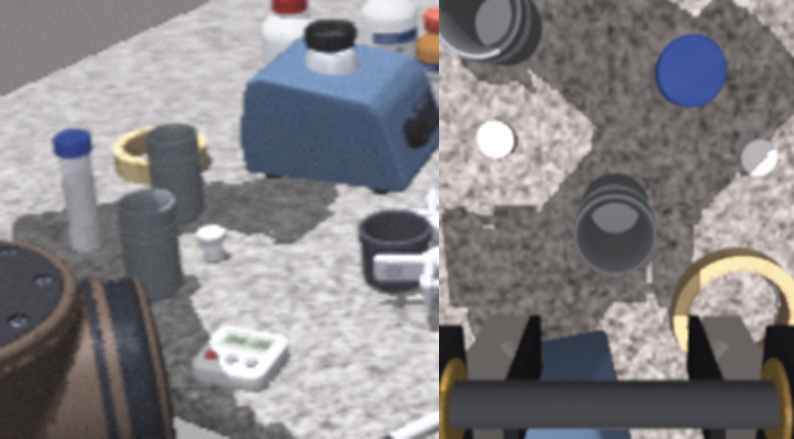

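The sleeve is still standing where it was, at about (0.527, 0.318). I'll retry step by step and watch the forces.

Emit:
apply_moves --deltas '[0, -0.02, 0.01, 0.2, 0, 0, -0.02, 0.01, 0.4, 0, 0, -0.02, 0.01, 0.6, 0, 0, -0.02, 0.01, 0.8, 0, 0, -0.02, 0.01, 0.9, 0, 0, -0.02, 0.01, 0.97, 0, 0, -0.02, 0.01, 0.97, 0]'

```text
time_s: 7.65
eef_pos: [0.5272, 0.3173, 0.0817]
tool_rot: [[-1.0, -0.0, -0.002], [-0.0, 1.0, -0.002], [0.002, -0.002, -1.0]]
ft_force: [0.3, -0.4, -0.5]
gripper_width: 0.0875
grip_force: 0.0
```

Emit:
apply_moves --deltas '[0.35, 0, 0, 0, 0, 0.35, 0, 0, 0, 0, 0.35, 0, 0, 0, 0, 0.35, 0, 0, 0, 0, 0.35, 0, 0, 0, 0, 0.35, 0, 0, 0, 0]'

```text
time_s: 8.25
eef_pos: [0.5278, 0.3179, 0.0833]
tool_rot: [[-1.0, -0.0, 0.0], [-0.0, 1.0, 0.0], [-0.0, 0.0, -1.0]]
ft_force: [0.4, 0.4, -0.2]
gripper_width: 0.0572
grip_force: 0.0
```

Run:
```python
from h import *
s=manip.get_state();print({k:np.round(s[k],3) for k in('eef_pos','gripper_width','ft_force','joint_positions')})
grab('wrist','w5');grab('scene','s5')
a=cv2.imread('pics/w5.png')[150:,100:460];b=cv2.imread('pics/s5.png')[100:300,60:300]
cv2.imwrite('pics/m5.png',np.hstack([cv2.resize(a,(400,300)),cv2.resize(b,(360,300))]))
```

```text
{'eef_pos': array([0.528, 0.318, 0.083]), 'gripper_width': np.float64(0.057), 'ft_force': array([ 0.416,  0.407, -0.247]), 'joint_positions': array([  49.198,   21.579,  -16.657,   -0.   ,  -51.745, -139.178])}
```

View pics/m5.png

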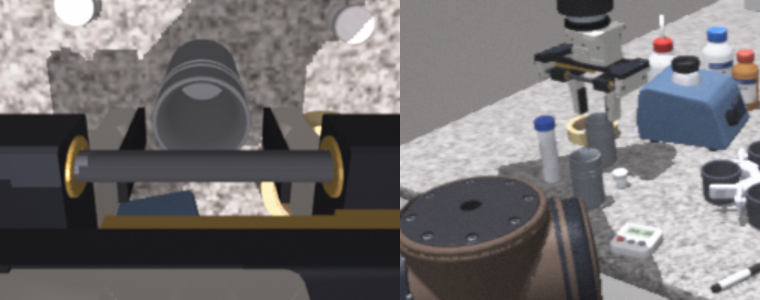

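The fingers straddle s1's rim, which is centred at about (282,253) in the full frame. Now I'll close fully and hold.

Emit:
apply_moves --deltas '[0.45, 0, 0, 0, 0, 0.45, 0, 0, 0, 0, 0.45, 0, 0, 0, 0, 0.45, 0, 0, 0, 0]'

```text
time_s: 8.75
eef_pos: [0.5277, 0.3178, 0.083]
tool_rot: [[-1.0, -0.0, -0.0], [-0.0, 1.0, -0.0], [0.0, -0.0, -1.0]]
ft_force: [-0.2, -0.1, 0.5]
gripper_width: 0.0484
grip_force: 0.0
```

Emit:
apply_moves --deltas '[0.6, 0, 0, 0, 0, 0.6, 0, 0, 0, 0, 0.6, 0, 0, 0, 0, 0.6, 0, 0, 0, 0]'

```text
time_s: 9.15
eef_pos: [0.5277, 0.3178, 0.0831]
tool_rot: [[-1.0, -0.0, -0.0], [-0.0, 1.0, -0.0], [0.0, -0.0, -1.0]]
ft_force: [0.1, -0.0, 0.5]
gripper_width: 0.0354
grip_force: 0.0
```

Run:
```python
from h import *
s=manip.get_state();print({k:np.round(s[k],3) for k in('eef_pos','gripper_width','ft_force','grip_force')})
grab('wrist','w6');grab('scene','s6')
a=cv2.imread('pics/w6.png')[150:,100:460];b=cv2.imread('pics/s6.png')[130:250,140:260]
cv2.imwrite('pics/m6.png',np.hstack([cv2.resize(a,(360,270)),cv2.resize(b,(400,400),interpolation=cv2.INTER_CUBIC)[65:335]]))
```

```text
{'eef_pos': array([0.528, 0.318, 0.083]), 'gripper_width': np.float64(0.035), 'ft_force': array([ 0.07 , -0.019,  0.454]), 'grip_force': np.float64(0.0)}
```

View pics/m6.png

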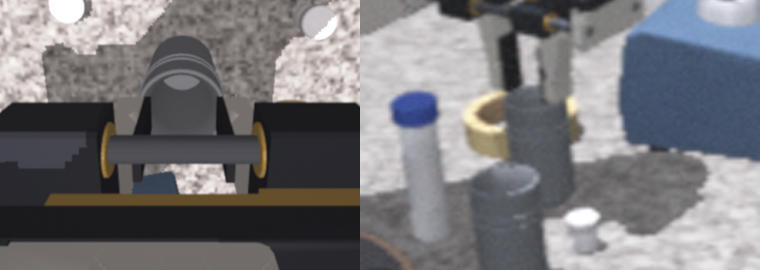

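Run:
```python
from h import *
m=manip.camera_model('scene');w=manip.camera_model('wrist')
s=manip.get_state();e=s['eef_pos']
f=lambda q:(np.array(q)*1).round(1)
mont=lambda q:(360+(q[0]-140)*3.333,(q[1]-130)*3.333-65)
print('rim pred',f(mont(proj(m,(.5275,.3178,.09)))))
for dy in(-.0175,.0175):
  for dz in(0,-.022):
    p=e+np.array([0,dy,dz]);print('tip',dy,dz,f(mont(proj(m,p))),'wrist',f(proj(w,p)))
for dx in (-.0095,.0095):
  p=e+np.array([dx,.0175,-.022]);print(dx,f(mont(proj(m,p))),f(proj(w,p)))
T=np.array(m['camera_from_world']);print(-T[:3,:3].T@T[:3,3])
a=cv2.imread('pics/w6.png')[200:340,180:390];b=cv2.imread('pics/s6.png')[130:210,150:240]
cv2.imwrite('pics/m7.png',np.hstack([cv2.resize(a,(400,267),interpolation=cv2.INTER_CUBIC),cv2.resize(b,None,fx=3.3375,fy=3.3375,interpolation=cv2.INTER_CUBIC)[:267]]))
```

```text
rim pred [529.7  96.4]
tip -0.0175 0 [547.9 108.7] wrist [252.1 254.9]
tip -0.0175 -0.022 [550.5 133.8] wrist [255.3 240.3]
tip 0.0175 0 [513.8  99.8] wrist [312.8 254.9]
tip 0.0175 -0.022 [516.6 124.7] wrist [309.7 240.3]
-0.0095 [508.9 129.1] [310.1 226.4]
0.0095 [524.3 120.3] [309.4 253.8]
[-0.3739861  -0.50921454  0.62557047]
```

View pics/m7.png

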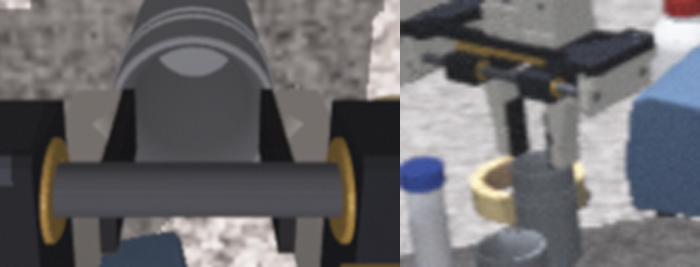

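The wrist and scene views agree: the fingertips end about 9 mm above the reported TCP, roughly 30 mm higher than stated. The pads are just above the rim and closing on air. I'll open, go about 33 mm lower and close there.

Emit:
apply_moves --deltas '[0, 0, 0, 0, 0, 0, 0, 0, 0, 0, 0, 0, 0, 0, 0, 0, 0, 0, 0, 0, 0, 0, 0, 0, 0, 0, 0, 0, 0, 0, 0, 0, 0, 0, 0, 0, 0, 0, 0.08, 0, 0, 0, 0, 0.16, 0, 0, 0, 0, 0.22, 0, 0, 0, 0, 0.22, 0]'

```text
time_s: 10.35
eef_pos: [0.5267, 0.3168, 0.0477]
tool_rot: [[-1.0, -0.0, -0.003], [-0.0, 1.0, -0.003], [0.003, -0.003, -1.0]]
ft_force: [0.1, 0.1, -0.7]
gripper_width: 0.0878
grip_force: 0.0
```

Emit:
apply_moves --deltas '[1, 0, 0, 0, 0, 1, 0, 0, 0, 0, 1, 0, 0, 0, 0, 1, 0, 0, 0, 0, 1, 0, 0, 0, 0, 1, 0, 0, 0, 0, 1, 0, 0, 0, 0, 1, 0, 0, 0, 0]'

```text
time_s: 11.15
eef_pos: [0.5279, 0.318, 0.0503]
tool_rot: [[-1.0, -0.0, 0.0], [-0.0, 1.0, 0.0], [-0.0, 0.0, -1.0]]
ft_force: [-0.3, 0.8, 1.7]
gripper_width: 0.0499
grip_force: 30.0
```

Gripped: width 49.9 mm, 30 N. Lift and carry towards the near-left bucket at about (0.525, 0.064).

Emit:
apply_moves --deltas '[1, 0, 0, -0.3, 0, 1, 0, 0, -0.6, 0, 1, 0, 0, -0.87, 0, 1, 0, -0.3, -0.87, 0, 1, 0, -0.6, -0.87, 0, 1, 0, -0.8, -0.87, 0, 1, 0, -1, -0.87, 0, 1, 0, -1, -0.87, 0]'

```text
time_s: 11.95
eef_pos: [0.527, 0.1648, 0.1806]
tool_rot: [[-1.0, 0.002, -0.001], [0.002, 1.0, -0.0], [0.001, -0.0, -1.0]]
ft_force: [0.7, -0.1, -1.3]
gripper_width: 0.0496
grip_force: 30.0
```

Run:
```python
from h import *
im,m=grab('wrist','w8')
s=manip.get_state();e=s['eef_pos'];print(e,s['gripper_width'],s['grip_force'])
for p in((.5244,.0616,.055),(.596,-.069,.055),(.6255,.0326,.055),(.496,-.038,.055),(.4032,.2403,.09)):print(np.round(proj(m,p),1))
```

```text
[0.52751991 0.16618486 0.1806489 ] 0.04934381557448173 29.966737927752547
[174.8 196.7]
[ 54.1 265.1]
[157.  290.3]
[ 64.6 167.5]
[384.3  48.7]
```

View pics/w8.png

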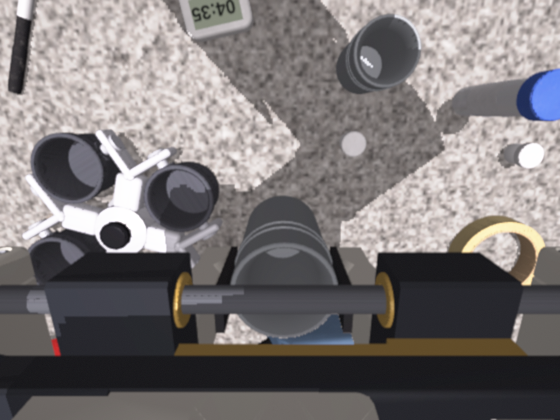

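The sleeve hangs straight in the jaws, rim at about (284,285). The target bucket rim is at about (178,196), the hub knob at (115,236). I'll cross-check the hub numerically before lowering.

Run:
```python
from h import *
w=cv2.imread('pics/w8.png',0);t=cv2.imread('pics/top.png',0)
m=manip.camera_model('wrist');mt=manip.camera_model('top')
def blob(g,u,v,r,th):
    k=(g<th).astype('uint8');n,l,st,ce=cv2.connectedComponentsWithStats(k[v-r:v+r,u-r:u+r]);i=l[r,r]
    return st[i],ce[i]+[u-r,v-r]
a=blob(w,115,236,22,60);b=blob(t,294,196,6,70)
print(a,onz(m,*a[1],.062));print(b,onz(mt,*b[1],.062))
# buckets in top: dark blobs
hub=onz(mt,*b[1],.062)
for u,v in((282,173),(317,184),(306,219),(271,208)):
    k=(t[v-16:v+17,u-16:u+17]<62).astype('uint8')
    k=cv2.morphologyEx(k,cv2.MORPH_OPEN,np.ones((3,3)))
    c=max(cv2.findContours(k,0,1)[0],key=cv2.contourArea)
    h=cv2.convexHull(c);(x,y),r=cv2.minEnclosingCircle(h)
    p=onz(mt,x+u-16,y+v-16,.045);print((x+u-16,y+v-16,r),p.round(4),np.degrees(np.arctan2(*(p-hub)[1::-1])).round(1),np.linalg.norm((p-hub)[:2]).round(4))
```

```text
(array([  8,   9,  29,  26, 575], dtype=int32), array([114.88695652, 234.97565217])) [0.56120492 0.00372323 0.062     ]
(array([ 1,  1, 10,  9, 70], dtype=int32), array([293.47142857, 195.12857143])) [ 0.56185202 -0.00129776  0.062     ]
(282.0, 172.0, 11.70479965209961) [0.6291 0.0326 0.045 ] 26.8 0.0753
(318.5, 181.0, 10.404426574707031) [ 0.6062 -0.072   0.045 ] -57.9 0.0835
(309.5, 214.5, 9.924817085266113) [ 0.5098 -0.0486  0.045 ] -137.7 0.0703
(268.5, 204.5, 11.335884094238281) [0.535  0.0683 0.045 ] 111.1 0.0746
```

Emit:
apply_moves --deltas '[1, 0.015, -0.3, 0, 0, 1, 0.015, -0.66, 0.2, 0, 1, 0.015, -0.66, 0.4, 0, 1, 0.015, -0.66, 0.4, 0, 1, 0.015, -0.66, 0.4, 0]'

```text
time_s: 12.5
eef_pos: [0.5258, 0.0692, 0.1206]
tool_rot: [[-1.0, -0.001, -0.001], [-0.001, 1.0, -0.001], [0.001, -0.001, -1.0]]
ft_force: [0.2, 0.2, -0.1]
gripper_width: 0.05
grip_force: 30.0
```

Emit:
apply_moves --deltas '[1, 0, 0, 0.05, 0, 1, 0, 0, 0.1, 0, 1, 0, 0, 0.15, 0, 1, 0, 0, 0.15, 0]'

```text
time_s: 12.9
eef_pos: [0.5255, 0.0689, 0.0975]
tool_rot: [[-1.0, -0.001, -0.001], [-0.001, 1.0, -0.001], [0.001, -0.001, -1.0]]
ft_force: [-0.2, -1.6, -0.7]
gripper_width: 0.0495
grip_force: 30.0
```

Run:
```python
from h import *
for i in range(4):
    im,m=grab('wrist','w9');s=manip.get_state();print(s['eef_pos'].round(4),s['ft_force'].round(1),s['wrist_torque'].round(2),s['gripper_width'].round(4))
im,m=grab('scene','s9')
a=cv2.imread('pics/w9.png')[100:400,100:460];b=cv2.imread('pics/s9.png')[100:280,200:380]
cv2.imwrite('pics/m9.png',np.hstack([cv2.resize(a,(396,330)),cv2.resize(b,(330,330),interpolation=cv2.INTER_CUBIC)]))
```

```text
Traceback (most recent call last):
AttributeError: 'float' object has no attribute 'round'
```

The foot is 7 mm below the rim with little force, so it is in. Continue down.

Emit:
apply_moves --deltas '[1, 0, 0, 0.05, 0, 1, 0, 0, 0.1, 0, 1, 0, 0, 0.15, 0, 1, 0, 0, 0.2, 0, 1, 0, 0, 0.22, 0, 1, 0, 0, 0.22, 0]'

```text
time_s: 13.55
eef_pos: [0.5256, 0.0673, 0.065]
tool_rot: [[-1.0, -0.0, -0.001], [-0.0, 1.0, -0.002], [0.001, -0.002, -1.0]]
ft_force: [3.7, -9.3, -1.4]
gripper_width: 0.0499
grip_force: 30.0
```

Emit:
apply_moves --deltas '[1, -0.005, -0.017, 0, 0, 1, -0.005, -0.017, 0.03, 0, 1, -0.005, -0.017, 0.05, 0, 1, -0.005, -0.017, 0.05, 0]'

```text
time_s: 13.95
eef_pos: [0.5268, 0.0665, 0.0581]
tool_rot: [[-1.0, -0.001, 0.001], [-0.001, 1.0, -0.0], [-0.001, -0.0, -1.0]]
ft_force: [-1.3, -2.1, 6.5]
gripper_width: 0.0495
grip_force: 30.0
```

Emit:
apply_moves --deltas '[0, 0, 0, 0, 0, 0, 0, 0, 0, 0, 0, 0, 0, 0, 0, 0, 0, 0, 0, 0, 0, 0, 0, 0, 0, 0, 0, 0, 0, 0, 0, 0, 0, 0, 0, 0, 0, 0, -0.3, 0, 0, 0, 0, -0.6, 0, 0, 0, 0, -0.85, 0, 0, 0.3, 0.3, -0.85, 0, 0, 0.3, 0.3, -0.85, 0]'

```text
time_s: 15.15
eef_pos: [0.4801, 0.1125, 0.1864]
tool_rot: [[-1.0, 0.0, 0.002], [0.0, 1.0, 0.002], [-0.002, 0.002, -1.0]]
ft_force: [-0.7, 0.8, -1.0]
gripper_width: 0.0877
grip_force: 0.0
```

Emit:
apply_moves --deltas '[0, 0.5, 0.87, 0, 0, 0, 0.5, 0.87, 0, 0, 0, 0.5, 0.87, 0, 0, 0, 0.5, 0.87, 0, 0, 0, 0.5, 0.87, 0, 0]'

```text
time_s: 15.65
eef_pos: [0.4054, 0.2428, 0.1849]
tool_rot: [[-1.0, -0.004, -0.0], [-0.004, 1.0, -0.0], [0.0, -0.0, -1.0]]
ft_force: [0.7, 0.3, 0.1]
gripper_width: 0.0873
grip_force: 0.0
```

Run:
```python
from h import *
im,m=grab('wrist','w10');s=manip.get_state();print(s['eef_pos'])
print(np.round(proj(m,(.4032,.2403,.09)),1), np.round(proj(m,(.438,.357,.115)),1), np.round(proj(m,(.526,.065,.098)),1))
im2,_=grab('scene','s10')
a=im[40:320,:,::-1];b=im2[150:290,200:340,::-1]
cv2.imwrite('pics/m10.png',np.hstack([cv2.resize(a,None,fx=.95,fy=.95),cv2.resize(b,(266,266),interpolation=cv2.INTER_CUBIC)]))
```

```text
[0.40593987 0.24187523 0.18483265]
[279.9 205.5] [422.2 255.2] [ 95.2 331.7]
```

View pics/m10.png

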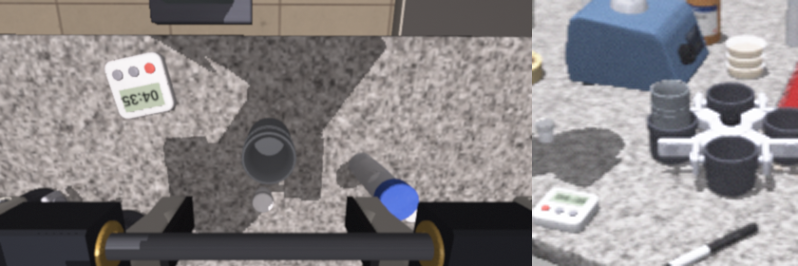

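s1 stands seated in the left bucket in the scene view. s2's rim is at (283,208), directly under the jaws. Descend and grip.

Emit:
apply_moves --deltas '[0, 0, 0, 0.3, 0, 0, 0, 0, 0.6, 0, 0, 0, 0, 0.8, 0, 0, 0, 0, 0.9, 0, 0, 0, 0, 0.9, 0, 1, 0, 0, 0.9, 0, 1, 0, 0, 0.9, 0, 1, 0, 0, 0.9, 0, 1, 0, 0, 0.9, 0, 1, 0, 0, 0.9, 0, 1, 0, 0, 0.9, 0, 1, 0, 0, 0.9, 0]'

```text
time_s: 16.95
eef_pos: [0.4064, 0.242, 0.0505]
tool_rot: [[-1.0, -0.001, 0.001], [-0.001, 1.0, 0.0], [-0.001, 0.0, -1.0]]
ft_force: [-1.3, -0.4, 5.8]
gripper_width: 0.049
grip_force: 30.0
```

Emit:
apply_moves --deltas '[1, 0, 0, 0, 0, 1, 0, 0, 0, 0, 1, 0, 0, -0.3, 0, 1, 0, 0, -0.6, 0, 1, -0.3, -0.3, -0.9, 0, 1, -0.6, -0.6, -0.95, 0, 1, -0.9, -0.9, -0.95, 0, 1, -0.9, -0.9, -0.95, 0, 1, -0.9, -0.9, -0.95, 0]'

```text
time_s: 17.85
eef_pos: [0.5442, 0.1033, 0.1924]
tool_rot: [[-1.0, 0.004, 0.0], [0.004, 1.0, -0.001], [-0.0, -0.001, -1.0]]
ft_force: [-0.5, 0.8, -1.7]
gripper_width: 0.0491
grip_force: 30.0
```

Emit:
apply_moves --deltas '[1, -0.37, -1, 0, 0, 1, -0.37, -1, 0, 0, 1, -0.37, -1, 0, 0, 1, -0.37, -1, 0, 0, 1, -0.37, -1, 0, 0, 1, -0.37, -1, 0, 0]'

```text
time_s: 18.45
eef_pos: [0.5964, -0.0429, 0.192]
tool_rot: [[-1.0, 0.0, -0.001], [0.0, 1.0, 0.0], [0.001, 0.0, -1.0]]
ft_force: [-0.1, 0.1, -0.6]
gripper_width: 0.0492
grip_force: 30.0
```

Run:
```python
from h import *
for i in range(4):
    im,m=grab('wrist','w11');s=manip.get_state();print(np.round(s['eef_pos'],4),np.round(s['ft_force'],1))
print(np.round(proj(m,(.598,-.066,.055)),1),np.round(proj(m,(.562,-.001,.062)),1))
cv2.imwrite('pics/c11.png',cv2.resize(im[60:340,60:460,::-1],None,fx=2,fy=2,interpolation=cv2.INTER_CUBIC))
```

```text
[ 0.5964 -0.0423  0.1922] [ 0.3  0.5 -0.1]
[ 0.5965 -0.042   0.1925] [ 0.2 -0.2 -1.5]
[ 0.5966 -0.0419  0.1926] [ 0.2  0.1 -0. ]
[ 0.5967 -0.0419  0.1927] [-0.9  0.1 -0.6]
[258.6 197.1] [326.3 162. ]
```

View pics/c11.png

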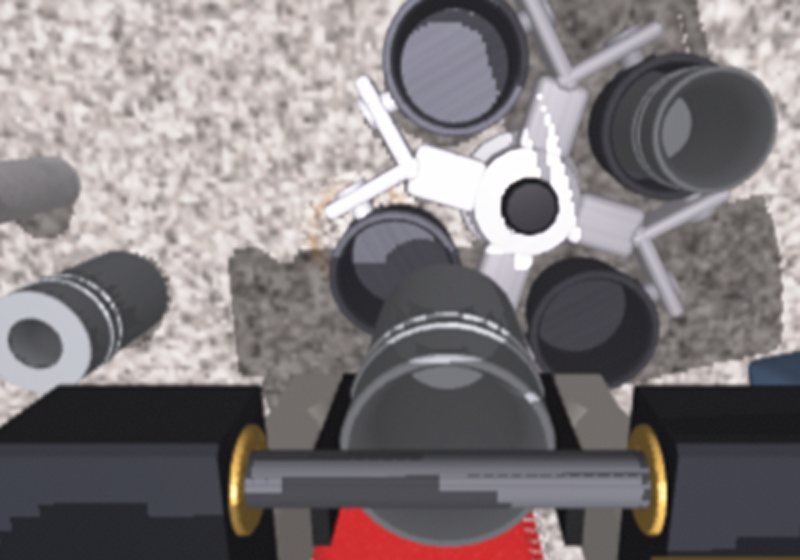

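The hub knob is at (325,163) and the target bucket centre at about (259,196). Both match the prediction within 1 px. The narrow sleeve stands clear at left. Lowering s2.

Emit:
apply_moves --deltas '[1, -0.01, -0.16, 0.1, 0, 1, -0.01, -0.16, 0.3, 0, 1, -0.01, -0.16, 0.5, 0, 1, -0.01, -0.16, 0.57, 0, 1, -0.01, -0.16, 0.64, 0, 1, -0.01, -0.16, 0.64, 0, 1, -0.01, -0.16, 0.64, 0]'

```text
time_s: 19.35
eef_pos: [0.5991, -0.0668, 0.0976]
tool_rot: [[-1.0, -0.001, 0.001], [-0.001, 1.0, -0.0], [-0.001, -0.0, -1.0]]
ft_force: [0.4, -0.7, -1.4]
gripper_width: 0.049
grip_force: 30.0
```

Emit:
apply_moves --deltas '[1, 0, 0, 0.05, 0, 1, 0, 0, 0.1, 0, 1, 0, 0, 0.15, 0, 1, 0, 0, 0.2, 0, 1, 0, 0, 0.2, 0]'

```text
time_s: 19.85
eef_pos: [0.5982, -0.0674, 0.0654]
tool_rot: [[-1.0, -0.0, -0.001], [-0.0, 1.0, -0.0], [0.001, -0.0, -1.0]]
ft_force: [1.4, -2.4, -0.9]
gripper_width: 0.049
grip_force: 30.0
```

Emit:
apply_moves --deltas '[1, 0, 0, 0.03, 0, 1, 0, 0, 0.05, 0, 1, 0, 0, 0.05, 0, 0, 0, 0, 0.05, 0, 0, 0, 0, 0.05, 0, 0, 0, 0, 0.05, 0, 0, 0, 0, 0.05, 0, 0, 0, 0, 0.05, 0, 0, 0, 0, 0.05, 0, 0, 0, 0, -0.2, 0, 0, 0, 0, -0.5, 0, 0, 0, 0, -0.9, 0]'

```text
time_s: 21.05
eef_pos: [0.5975, -0.0673, 0.1922]
tool_rot: [[-1.0, -0.0, -0.002], [-0.0, 1.0, -0.0], [0.002, -0.0, -1.0]]
ft_force: [0.8, -0.6, -0.8]
gripper_width: 0.088
grip_force: 0.0
```

Emit:
apply_moves --deltas '[0, 0.2, -0.9, -0.15, 0, 0, 0.2, -0.9, -0.15, 0, 0, 0.2, -0.9, -0.15, 0, 0, 0.2, -0.9, -0.15, 0, 0, 0.2, -0.9, -0.15, 0]'

```text
time_s: 21.55
eef_pos: [0.5681, -0.2031, 0.2142]
tool_rot: [[-1.0, 0.002, 0.0], [0.002, 1.0, 0.0], [-0.0, 0.0, -1.0]]
ft_force: [-0.3, 0.5, 0.1]
gripper_width: 0.0874
grip_force: 0.0
```

```bash
cat >> h.py <<'E'
def caps(im,m,z=.115):
    hsv=cv2.cvtColor(im,cv2.COLOR_RGB2HSV)
    n,_,st,ce=cv2.connectedComponentsWithStats(cv2.inRange(hsv,(105,130,50),(130,255,255)))
    for i in range(1,n):
        if st[i,4]>40: print(st[i],ce[i].round(1),onz(m,*ce[i],z).round(4))
E
python3 - <<'E'
from h import *
im,m=grab('wrist','w12');s=manip.get_state();print(s['eef_pos'],s['gripper_width'])
caps(im,m);caps(*grab('top'))
print(np.round(proj(m,(.598,-.066,.098)),1))
E
```

```text
[ 0.56822839 -0.20230349  0.21391121] 0.08765815247077259
[ 196  175   41   40 1257] [215.9 194.4] [ 0.5568 -0.261   0.115 ]
[180 212  11   9  69] [184.5 215.6] [ 0.5761 -0.2901  0.115 ]
[ 90 226  52  21 393] [115.4 236.5] [ 0.5957 -0.3543  0.115 ]
[263  53  11  13 117] [267.9  58.7] [0.9307 0.0803 0.115 ]
[178  56  16  17 205] [185.3  64.2] [0.9089 0.3064 0.115 ]
[384 198  13   6  59] [389.9 200.2] [ 0.5496 -0.2593  0.115 ]
[154 231  13  12 126] [160.  236.3] [0.4355 0.3539 0.115 ]
[375 256   9   8  54] [378.9 259.4] [ 0.3904 -0.2316  0.115 ]
[426.4 231.2]
```

Emit:
apply_moves --deltas '[0, 0.076, -0.39, 0, 0, 0, 0.076, -0.39, 0.2, 0, 0, 0.076, -0.39, 0.4, 0, 0, 0.076, -0.39, 0.4, 0]'

```text
time_s: 22.05
eef_pos: [0.5546, -0.2592, 0.1497]
tool_rot: [[-1.0, -0.0, -0.007], [-0.0, 1.0, 0.002], [0.007, 0.002, -1.0]]
ft_force: [0.1, -0.4, 0.1]
gripper_width: 0.0873
grip_force: 0.0
```

Run:
```python
from h import *
im,m=grab('wrist','w13');s=manip.get_state();e=s['eef_pos'];print(e)
caps(im,m);print(proj(m,[.5568,-.261,.115]),proj(m,[e[0],e[1],.115]))
```

```text
[ 0.55606303 -0.25963847  0.15231885]
[ 254  210   50   51 1982] [278.  235.7] [ 0.5561 -0.2622  0.115 ]
[214 243  12  10  96] [219.5 247.4] [ 0.5647 -0.3027  0.115 ]
[129 262  28  16 202] [140.3 269.8] [ 0.5816 -0.3595  0.115 ]
(np.float64(279.8050423576074), np.float64(236.63814912445497)) (np.float64(281.79272944767325), np.float64(235.62592283875625))
```

Emit:
apply_moves --deltas '[0, 0, -0.013, 0.2, 0, 0, 0, -0.013, 0.4, 0, 0, 0, -0.013, 0.48, 0, 0, 0, -0.013, 0.48, 0, 1, 0, -0.013, 0.48, 0, 1, 0, -0.013, 0.48, 0, 1, 0, -0.013, 0.48, 0, 1, 0, -0.013, 0.48, 0, 1, 0, -0.013, 0.48, 0, 1, 0, -0.013, 0.48, 0, 1, 0, -0.013, 0.48, 0, 1, 0, -0.013, 0.48, 0]'

```text
time_s: 23.3
eef_pos: [0.5571, -0.2627, 0.0821]
tool_rot: [[-1.0, -0.0, -0.0], [-0.0, 1.0, -0.0], [0.0, -0.0, -1.0]]
ft_force: [0.4, 0.3, 0.9]
gripper_width: 0.0337
grip_force: 30.0
```

Emit:
apply_moves --deltas '[1, 0, 0, 0, 0, 1, 0, 0, 0, 0, 1, 0, 0, 0, 0, 1, 0, 0, -0.3, 0, 1, 0, 0, -0.6, 0, 1, 0, 0, -1, 0, 1, 0, 0, -1, 0]'

```text
time_s: 24.0
eef_pos: [0.5596, -0.2638, 0.2389]
tool_rot: [[-1.0, -0.001, 0.009], [-0.001, 1.0, -0.003], [-0.009, -0.003, -1.0]]
ft_force: [0.6, 0.4, -0.4]
gripper_width: 0.0341
grip_force: 30.0
```

Emit:
apply_moves --deltas '[1, -0.2, 1, 0, 0, 1, -0.2, 1, 0, 0, 1, -0.2, 1, 0, 0, 1, -0.2, 1, 0, 0, 1, -0.2, 1, 0, 0, 1, -0.2, 1, 0, 0]'

```text
time_s: 24.6
eef_pos: [0.5868, -0.113, 0.2319]
tool_rot: [[-1.0, -0.0, -0.0], [-0.0, 1.0, -0.0], [0.0, -0.0, -1.0]]
ft_force: [-0.3, -0.7, -0.9]
gripper_width: 0.0345
grip_force: 30.0
```

Run:
```python
from h import *
for i in range(3): im,m=grab('wrist','w14');s=manip.get_state();print(np.round(s['eef_pos'],4))
caps(im,m,s['eef_pos'][2]+.035)
print(np.round(proj(m,(.598,-.067,.098)),1))
```

```text
[ 0.5867 -0.1135  0.2319]
[ 0.5867 -0.1137  0.2319]
[ 0.5867 -0.1138  0.2319]
[112 194  12   9  74] [117.5 197.6] [ 0.5432 -0.1847  0.2669]
[ 28 208  49  20 357] [ 51.6 218.4] [ 0.5526 -0.2152  0.2669]
[ 248  244   72   41 2383] [283.2 266.7] [ 0.5763 -0.1133  0.2669]
[329.9 207.6]
```

Emit:
apply_moves --deltas '[1, -0.075, 0.31, 0, 0, 1, -0.075, 0.31, 0.1, 0, 1, -0.075, 0.31, 0.3, 0, 1, -0.075, 0.31, 0.4, 0, 1, -0.075, 0.31, 0.46, 0, 1, -0.075, 0.31, 0.46, 0]'

```text
time_s: 25.35
eef_pos: [0.5976, -0.067, 0.1619]
tool_rot: [[-1.0, 0.001, -0.002], [0.001, 1.0, -0.0], [0.002, -0.0, -1.0]]
ft_force: [0.6, 0.1, 0.3]
gripper_width: 0.0342
grip_force: 30.0
```

Emit:
apply_moves --deltas '[1, 0, 0, 0.08, 0, 1, 0, 0, 0.16, 0, 1, 0, 0, 0.22, 0, 1, 0, 0, 0.27, 0, 1, 0, 0, 0.27, 0]'

```text
time_s: 25.85
eef_pos: [0.5975, -0.0662, 0.1212]
tool_rot: [[-1.0, -0.0, -0.002], [-0.0, 1.0, -0.0], [0.002, -0.0, -1.0]]
ft_force: [-0.0, -1.1, -0.7]
gripper_width: 0.0342
grip_force: 30.0
```

Going in cleanly; about 16 mm to go.

Emit:
apply_moves --deltas '[1, 0, 0, 0.05, 0, 1, 0, 0, 0.09, 0, 1, 0, 0, 0.1, 0, 1, 0, 0, 0.1, 0]'

```text
time_s: 26.25
eef_pos: [0.5982, -0.0661, 0.1073]
tool_rot: [[-1.0, -0.0, -0.0], [-0.0, 1.0, -0.0], [0.0, -0.0, -1.0]]
ft_force: [0.0, 0.5, -0.7]
gripper_width: 0.0339
grip_force: 30.0
```

Emit:
apply_moves --deltas '[1, 0, 0, 0.01, 0, 0, 0, 0, 0.01, 0, 0, 0, 0, 0.01, 0, 0, 0, 0, 0.01, 0, 0, 0, 0, 0.01, 0, 0, 0, 0, 0.01, 0, 0, 0, 0, 0.01, 0, 0, 0, 0, -0.3, 0, 0, 0, 0, -0.6, 0, 0, 0, 0, -0.9, 0, 0, 0, 0, -0.9, 0]'

```text
time_s: 27.35
eef_pos: [0.6016, -0.0663, 0.2501]
tool_rot: [[-1.0, -0.001, 0.011], [-0.001, 1.0, 0.0], [-0.011, 0.0, -1.0]]
ft_force: [1.5, -0.9, -0.7]
gripper_width: 0.0877
grip_force: 0.0
```

Emit:
apply_moves --deltas '[0, 0.3, 1, 0, 0, 0, 0.3, 1, 0, 0, 0, 0.3, 1, 0, 0, 0, 0.3, 1, 0, 0, 0, 0.3, 1, 0, 0]'

```text
time_s: 27.85
eef_pos: [0.5528, 0.0854, 0.2428]
tool_rot: [[-1.0, -0.003, 0.0], [-0.003, 1.0, 0.0], [-0.0, 0.0, -1.0]]
ft_force: [-0.1, 0.1, -0.2]
gripper_width: 0.0876
grip_force: 0.0
```

Emit:
apply_moves --deltas '[0, 0.3, 1, 0, 0, 0, 0.3, 1, 0, 0, 0, 0.3, 1, 0, 0, 0, 0.3, 1, 0, 0, 0, 0.3, 1, 0, 0]'

```text
time_s: 28.35
eef_pos: [0.5082, 0.2342, 0.2423]
tool_rot: [[-1.0, -0.002, -0.0], [-0.002, 1.0, -0.0], [0.0, -0.0, -1.0]]
ft_force: [0.2, 0.2, -0.6]
gripper_width: 0.0876
grip_force: 0.0
```

Emit:
apply_moves --deltas '[0, 0.45, 0.8, 0.2, 0, 0, 0.45, 0.8, 0.2, 0, 0, 0.45, 0.8, 0.2, 0, 0, 0.45, 0.8, 0.2, 0, 0, 0.45, 0.8, 0.2, 0]'

```text
time_s: 28.85
eef_pos: [0.4411, 0.3529, 0.2122]
tool_rot: [[-1.0, -0.0, -0.0], [-0.0, 1.0, -0.001], [0.0, -0.001, -1.0]]
ft_force: [-0.2, -0.1, -0.5]
gripper_width: 0.0876
grip_force: 0.0
```

Run:
```python
from h import *
for i in range(2):im,m=grab('wrist','w15')
s=manip.get_state();print(s['eef_pos'],s['gripper_width']);caps(im,m)
im,m=grab('top','t15');caps(im,m,.139)
```

```text
[0.44165948 0.35240208 0.21274391] 0.08787189222660882
[ 267  180   39   40 1208] [285.8 199.7] [0.4348 0.3552 0.115 ]
[263  53  11  13 118] [267.9  58.8] [0.9207 0.0794 0.139 ]
[178  56  16  17 205] [185.3  64.1] [0.8995 0.3012 0.139 ]
[313 173  13  13 137] [318.9 179.1] [ 0.598  -0.0652  0.139 ]
[424 172  22   8  67] [434.4 175.3] [ 0.6167 -0.3705  0.139 ]
[375 256   9   8  54] [378.9 259.4] [ 0.391  -0.2263  0.139 ]
```

Emit:
apply_moves --deltas '[0, 0.041, 0.013, 0.2, 0, 0, 0.041, 0.013, 0.5, 0, 0, 0.041, 0.013, 0.75, 0, 0, 0.041, 0.013, 0.875, 0, 0, 0.041, 0.013, 0.875, 0, 1, 0.041, 0.013, 0.875, 0, 1, 0.041, 0.013, 0.875, 0, 1, 0.041, 0.013, 0.875, 0, 1, 0.041, 0.013, 0.875, 0, 1, 0.041, 0.013, 0.875, 0, 1, 0.041, 0.013, 0.875, 0, 1, 0.041, 0.013, 0.875, 0]'

```text
time_s: 30.2
eef_pos: [0.4344, 0.3559, 0.0814]
tool_rot: [[-1.0, -0.001, 0.0], [-0.001, 1.0, 0.0], [-0.0, 0.0, -1.0]]
ft_force: [0.4, 0.8, 0.4]
gripper_width: 0.0374
grip_force: 0.0
```

Emit:
apply_moves --deltas '[1, 0, 0, 0, 0, 1, 0, 0, 0, 0, 1, 0, 0, 0, 0, 1, 0, 0, 0, 0, 1, 0, 0, -0.3, 0, 1, 0, 0, -0.6, 0, 1, 0, 0, -1, 0, 1, -0.3, -0.5, -1, 0, 1, -0.5, -1, -1, 0, 1, -0.5, -1, -1, 0, 1, -0.5, -1, -1, 0]'

```text
time_s: 31.3
eef_pos: [0.5102, 0.2026, 0.2315]
tool_rot: [[-1.0, 0.002, -0.0], [0.002, 1.0, -0.0], [0.0, -0.0, -1.0]]
ft_force: [0.3, 0.0, 0.3]
gripper_width: 0.034
grip_force: 30.0
```

Emit:
apply_moves --deltas '[1, -0.105, -0.92, 0, 0, 1, -0.105, -0.92, 0, 0, 1, -0.105, -0.92, 0, 0, 1, -0.105, -0.92, 0, 0, 1, -0.105, -0.92, 0, 0, 1, -0.105, -0.92, 0, 0]'

```text
time_s: 31.9
eef_pos: [0.5253, 0.0683, 0.2312]
tool_rot: [[-1.0, -0.0, -0.0], [-0.0, 1.0, 0.0], [0.0, 0.0, -1.0]]
ft_force: [0.1, 0.5, 0.0]
gripper_width: 0.0344
grip_force: 30.0
```

Emit:
apply_moves --deltas '[1, 0, 0, 0.1, 0, 1, 0, 0, 0.3, 0, 1, 0, 0, 0.4, 0, 1, 0, 0, 0.46, 0, 1, 0, 0, 0.46, 0]'

```text
time_s: 32.4
eef_pos: [0.5247, 0.0685, 0.1612]
tool_rot: [[-1.0, -0.002, -0.002], [-0.002, 1.0, -0.001], [0.002, -0.001, -1.0]]
ft_force: [0.1, -0.5, -0.5]
gripper_width: 0.0345
grip_force: 30.0
```

Emit:
apply_moves --deltas '[1, -0.007, -0.018, 0.05, 0, 1, -0.007, -0.018, 0.12, 0, 1, -0.007, -0.018, 0.2, 0, 1, -0.007, -0.018, 0.27, 0, 1, -0.007, -0.018, 0.27, 0]'

```text
time_s: 32.9
eef_pos: [0.5252, 0.0646, 0.1199]
tool_rot: [[-1.0, 0.0, -0.003], [0.0, 1.0, -0.001], [0.003, -0.001, -1.0]]
ft_force: [-0.6, 0.3, -0.7]
gripper_width: 0.0341
grip_force: 30.0
```

Emit:
apply_moves --deltas '[1, 0, 0, 0.05, 0, 1, 0, 0, 0.09, 0, 1, 0, 0, 0.1, 0, 1, 0, 0, 0.1, 0]'

```text
time_s: 33.3
eef_pos: [0.5263, 0.065, 0.1066]
tool_rot: [[-1.0, -0.0, -0.0], [-0.0, 1.0, -0.0], [0.0, -0.0, -1.0]]
ft_force: [0.1, 0.9, -0.4]
gripper_width: 0.0342
grip_force: 30.0
```

Release, rise and step back for a final look.

Emit:
apply_moves --deltas '[1, 0, 0, 0.01, 0, 0, 0, 0, 0.01, 0, 0, 0, 0, 0.01, 0, 0, 0, 0, 0.01, 0, 0, 0, 0, 0.01, 0, 0, 0, 0, 0.01, 0, 0, 0, 0, 0.01, 0, 0, 0, 0, -0.3, 0, 0, 0, 0, -0.6, 0, 0, 0, 0, -0.9, 0, 0, 0, 0, -0.9, 0]'

```text
time_s: 34.4
eef_pos: [0.5296, 0.0659, 0.2487]
tool_rot: [[-1.0, -0.001, 0.011], [-0.001, 1.0, 0.003], [-0.011, 0.003, -1.0]]
ft_force: [-0.1, 0.5, -0.1]
gripper_width: 0.0873
grip_force: 0.0
```

Emit:
apply_moves --deltas '[0, 0.2, 1, -0.2, 0, 0, 0.2, 1, -0.2, 0, 0, 0.2, 1, -0.2, 0, 0, 0.2, 1, -0.2, 0, 0, 0.2, 1, -0.2, 0]'

```text
time_s: 34.9
eef_pos: [0.4959, 0.2165, 0.2719]
tool_rot: [[-1.0, -0.003, 0.0], [-0.003, 1.0, 0.0], [-0.0, 0.0, -1.0]]
ft_force: [-0.4, -1.0, -0.6]
gripper_width: 0.0876
grip_force: 0.0
```

Run:
```python
from h import *
im,m=grab('top');caps(im,m,.139)
im,m=grab('scene');m0=cv2.imread('pics/scene.png')
b=im[:,:,::-1][130:310,230:490];cv2.imwrite('pics/fin.png',cv2.resize(b,None,fx=3,fy=3,interpolation=cv2.INTER_CUBIC))
for p in((.526,.065),(.598,-.067)):print([(3*(np.array(proj(m,(*p,z)))-[230,130])).round() for z in(.098,.139)])
```

```text
[263  53  11  13 117] [267.9  58.7] [0.9207 0.0795 0.139 ]
[178  56  16  17 205] [185.3  64.2] [0.8994 0.3011 0.139 ]
[313 173  13  13 136] [318.9 179.1] [ 0.5979 -0.0651  0.139 ]
[424 172  22   8  67] [434.4 175.3] [ 0.6167 -0.3705  0.139 ]
[263 198  13  13 133] [269.  204.4] [0.5271 0.0649 0.139 ]
[375 256   9   8  54] [378.9 259.4] [ 0.391  -0.2263  0.139 ]
[array([125., 200.]), array([124., 153.])]
[array([313., 201.]), array([315., 154.])]
```

View pics/fin.png

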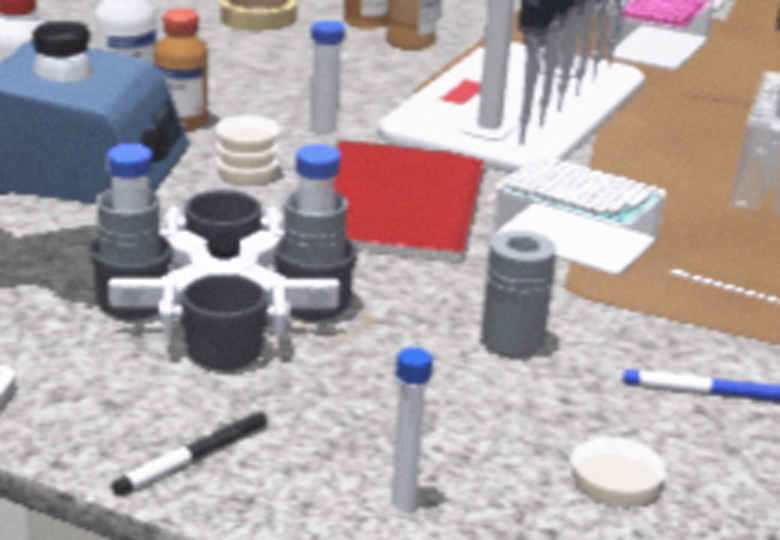

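Both sleeves and tubes stand seated in facing buckets, with the caps at (130,158) and (318,160) at equal height and matching the prediction. The narrow sleeve and narrow tube are unmoved.

```bash
python3 -c "
from workcell import manip
print(manip.hand_in())"
```

```text
the job is handed in; nothing more can be done
None
```

I handed in the job at about 35 s: both wide sleeves are seated in two facing buckets with a wide tube in each, the narrow tube and sleeve still stand where they were, and no verdict came back from the judge.

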